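Gauge the mounting socket and fit the matching scanner post

ROBOT

A 6-joint arm with a two-finger parallel gripper is mounted at the origin on the work surface. World frame = base frame: x ahead of the robot, y to its left, z up, the work surface at z = 0. Lengths are in mm, angles in rad, forces in N, time in s.
With the tool pointing down it reaches from about 350 to 775 mm from the base axis. Payload 7.3 kg.
Tool frame: the origin (TCP) lies midway between the tips of the shut fingers; the grasp point (between the pads) lies 19 mm behind it; z points along the fingers, y is the direction in which the jaws open and shut (so a half turn about z gives the same grasp; the last joint's range is limited). The gripper opens to 92 mm and grips with 3 to 60 N. Pads are 19 mm wide; open, the fingers measure 130 mm over their backs; the gripper's body (75 mm by 190 mm) begins 47 mm behind the grasp point.
Start: joints at [-1.283, 0.342, 1.524, -0, 1.275, -0.146], TCP at [220.693, -476.382, 226.741] pointing down, gripper open.
Joint ranges: [-2.53, 2.53], [-0.77, 2.02], [0.04, 2.7], [-1, 4.14], [0.28, 2.66], [-3.11, 3.11]. Speed limits (rad/s): [2.57, 2.57, 3.14, 3.14, 3.14, 3.14].

INTERFACE

Orientations are given as [roll, pitch, yaw] about the fixed x, y, z axes, in that order (R = Rz(yaw) Ry(pitch) Rx(roll)).
In Python, from plant import sensors, imaging, ticket gives the robot as it stands. The module is installed in compiled form; this text tells all that it offers.
- The arm moves only by the tool arm_command, never from a script. Its argument "increments" is one flat list of numbers, 5 for each row, row after row: the closure, from 0 (fully open) to 1 (shut), then the shift along the tool's x, y, z in mm, then the turn about the tool's z in degrees. In form: [hand, dx, dy, dz, spin, hand, dx, dy, dz, spin, ...]. A call has 1 to 20 rows; each row is the pose to reach, as a shift and turn from the pose commanded when the call began, along the tool's axes at that moment; what a row does not reach only later rows make up. A row lasts 1/8 s, in which the tool goes at most 62.5 mm and 10.7 degrees, less where a joint would pass 70% of its speed; a pose out of reach is approached as far as the arm can. A call with a gripper value outside its range is refused whole. The fingers move at their own pace and stop on an object; the grip force is fixed at half the most. Time passes only in rows, so rows that repeat a pose let the fingers close. It gives the time, the measured TCP pose, the force and the opening at its end, in the units of the state.
- sensors.get_obs(): the state, without advancing time (a new reading comes with each control period).
- imaging.capture(name): name is "side" or "top" or "wrist"; returns the picture (420x560x3 uint8, blue, green, red); there is no depth.
- imaging.calibration(name): a dict with "fx", "fy", "cx", "cy" (pixels), "world_to_cam" (4x4, takes a point from world to camera coordinates); the wrist camera has in their place "hand_eye" (4x4, takes a point from camera to tool coordinates, whose origin is the TCP and whose axes are the flange's). Camera axes: x right, y down, z forward; pixel columns grow to the right and rows downward; lengths in mm; the calibration is good to about 2 mm. A picture is of the moment at which its call begins: read the wrist's pose just before it. calibration takes no time and is no camera call.
- ticket.close_job(): hands the job in, once; it reports no verdict.
The state is a dict: "time": time; "joint_positions": joint angles; "dq": joint speeds; "tau": joint torques, N m; "tool_pos": TCP position; "tcp_rot": TCP orientation; "contact_force": force on the tool from outside, world axes, zero at the start; "moment": the same for the moment, N m; "grip_width": finger opening in mm.
Only numpy, scipy, OpenCV 4.12 (cv2) and the standard library are available. Lean on these libraries where they do the work, as an engineer would, in place of code of your own. Each camera call takes 0.05 s, during which the arm holds its last target. There are 200 camera calls.

TASK

The bore in the blue pedestal, which takes the post of the scanner stand, has one of three depths: holding the orange-handled depth rod, lower it gently onto the bottom of the bore to gauge it, without jabbing, then hang the rod back in its hole in the white rack. Take the post whose spigot is made for that depth, so that its foot is at the bottom when its collar is down on the rim, press it steadily past the spring catch until the collar is fully home, never ramming it, and let go. Leave the other two posts in the rack and everything else on the counter as it is.

Things in the scene. Friction and masses are not known exactly. Their poses are not given: they have to be found in the camera images.
- pedestal: Blue-painted cast pedestal bolted to the counter: a 90 x 90 mm block, 62 mm high, with a 130 x 130 mm flange 10 mm thick round its foot (bolt heads to 18 mm); brass ring round the bore in the middle of its flat top. 10 mm below the rim, on the pedestal's +x side, a sprung steel ball stands 3 mm into the bore and gives way sideways. Origin: centre of its underside, on the counter.
- bore (a point): Centre of the mouth of the pedestal's upright blind bore, level with its flat top (the rim), 62 mm above the counter; z up. The bore is 21.5 mm in diameter with a flat bottom of hard steel (met at more than 20 mm/s, the rod strikes hard). Its depth is 24, 34 or 44 mm. The sprung ball holds a post by friction: it slides in under some 4 to 12 N, not by its own weight.
- rack: White rack fixed to the counter: level plate 80 mm (x) by 300 mm (y), 6 mm thick, top 78 mm above the counter, a sheet leg at each end (feet to 25 mm beyond). Round through holes in a row along its y: at -108 mm the rod's, 12 mm wide; at -36, +36 and +108 mm the posts', 26 mm wide; the posts hang in any order. Origin: on the counter under the plate's centre; z up.
- rod_grip (a point): Depth rod, point to grip: on the axis of its orange handle with black rings (20 mm diameter, 50 mm high), 28 mm above the handle's flat underside, 22 mm below its top; z up. Below the handle a bare steel rod, 8 mm in diameter, 70 mm long, its flat end 98 mm below this point, a black line every 10 mm. It hangs in its rack hole, handle on the plate. About 0.1 kg.
- post_short_grip (a point): Post with yellow ring and yellow top, point to grip: on the axis of its black stem (24 mm diameter, 56 mm high), 36 mm above the underside of its collar, 26 mm below its top; z up. The collar is 38 mm in diameter, 6 mm thick; below it a steel spigot 20 mm in diameter, 23 mm long, with a 3.5 mm bevel at its foot. It hangs in the rack, collar on the plate. About 0.2 kg.
- post_mid_grip (a point): Post with red ring and red top, point to grip: on the axis of its black stem (24 mm diameter, 56 mm high), 36 mm above the underside of its collar, 26 mm below its top; z up. The collar is 38 mm in diameter, 6 mm thick; below it a steel spigot 20 mm in diameter, 33 mm long, with a 3.5 mm bevel at its foot. It hangs in the rack, collar on the plate. About 0.2 kg.
- post_long_grip (a point): Post with blue ring and blue top, point to grip: on the axis of its black stem (24 mm diameter, 56 mm high), 36 mm above the underside of its collar, 26 mm below its top; z up. The collar is 38 mm in diameter, 6 mm thick; below it a steel spigot 20 mm in diameter, 43 mm long, with a 3.5 mm bevel at its foot. It hangs in the rack, collar on the plate. About 0.2 kg.
- book_big: Blue book, 150 x 220 x 26 mm, lying flat, the yellow book on it; leave alone. Origin: centre of its underside.
- book_small: Yellow book, 130 x 200 x 20 mm, lying on the blue book; leave alone. Origin: centre of its underside.
- scanner: Black pistol-shaped hand scanner lying on its side, about 100 x 110 mm, 45 mm high; leave alone. Origin: centre of its underside.
- tape: Black tape dispenser, 60 x 130 mm, 80 mm high; leave alone. Origin: centre of its underside.
- label_roll: Roll of paper labels standing on its end, 68 mm diameter, 36 mm high; leave alone. Origin: centre of its underside.
- mug: White mug, 80 mm diameter, 92 mm high; leave alone. Origin: centre of its underside.
Mind the look-alikes: they are no part of the job. What is shaped like the part that bears post_mid_grip but purple or turquoise is not meant.

How it is judged (in metres and radians):
On the way:
1. the depth rod, held in the gripper, rests on the bottom of the pedestal's bore (more than 0.5 N for 0.1 s) (contact force between the fingers and rod above 1 N and (contact force between rod and floor24_c0 above 0.5 N or contact force between rod and floor34_c0 above 0.5 N or contact force between rod and floor44_c0 above 0.5 N)), for 0.1 s.
At the end, for the whole second after the job is handed in: The post with the spigot 1 mm shorter than the bore stands in it within 0.06 rad and 4 mm, collar on the rim within 2.5 mm, released, at rest; the other posts are within 12 mm, and the upright rod within 10 mm, of where they hung in the rack (((horizontal distance between floor24_c0 and bore below 0.005 m and horizontal distance between post_short_grip and bore below 0.004 m and z of post_short_grip in the frame of bore between 0.0335 and 0.0385 m and angle between post_short_grip's own z axis and vertical below 0.06 rad and linear speed of post_short below 0.02 m/s and distance of each of post_mid_grip, post_long_grip from where it was at the start of the episode below 0.012 m) or (horizontal distance between floor34_c0 and bore below 0.005 m and horizontal distance between post_mid_grip and bore below 0.004 m and z of post_mid_grip in the frame of bore between 0.0335 and 0.0385 m and angle between post_mid_grip's own z axis and vertical below 0.06 rad and linear speed of post_mid below 0.02 m/s and distance of each of post_short_grip, post_long_grip from where it was at the start of the episode below 0.012 m) or (horizontal distance between floor44_c0 and bore below 0.005 m and horizontal distance between post_long_grip and bore below 0.004 m and z of post_long_grip in the frame of bore between 0.0335 and 0.0385 m and angle between post_long_grip's own z axis and vertical below 0.06 rad and linear speed of post_long below 0.02 m/s and distance of each of post_short_grip, post_mid_grip from where it was at the start of the episode below 0.012 m)) and distance of rod_grip from where it was at the start of the episode below 0.01 m and angle between rod_grip's own z axis and vertical below 0.1 rad and linear speed of rod below 0.02 m/s); the robot touches nothing.
It fails at once if the depth rod is jabbed against the pedestal or the bottom of its bore with more than 40 N (contact force between rod and pedestal above 40 N or contact force between rod and floor24_c0 above 40 N or contact force between rod and floor34_c0 above 40 N or contact force between rod and floor44_c0 above 40 N).
It fails at once if a post is forced against the pedestal or the bottom of its bore with more than 90 N (contact force between any of post_short, post_mid, post_long and pedestal above 90 N or contact force between any of post_short, post_mid, post_long and floor24_c0 above 90 N or contact force between any of post_short, post_mid, post_long and floor34_c0 above 90 N or contact force between any of post_short, post_mid, post_long and floor44_c0 above 90 N).
It fails at once if a book, the hand scanner, the tape dispenser, the label roll or the mug is moved more than 30 mm (distance of any of book_big, book_small, scanner, tape, label_roll, mug from where it was at the start of the episode above 0.03 m).
It also fails if it takes over 72 s, if anything falls off the work surface, if the arm or the gripper's body presses on something with over 40 N, if the wrist force passes 120 N, or if a joint passes its speed limit or range.

## Working session

There is one attempt and no reset: what is moved stays moved. The work goes in short steps, Python scripts to look and compute and a tool call to move; the robot and the scene stay as the last step left them, time stands still between calls to the robot, and variables do not carry over. Pictures are saved under pics/ and viewed, about 8 in all and at most 12, crops included, and the job is handed in when it is done.

Besides the shell and the picture viewer there is one more tool, called after "Call:" in YAML: its name, and indented under it one key for each argument. arm_command: Moves the arm, as the interface text tells. Its arguments: {"type":"object","properties":{"increments":{"type":"array","items":{"type":"number"}}},"required":["increments"]}

```bash
mkdir -p pics
cat > h.py <<'E'
import numpy as np, cv2
from plant import sensors, imaging, ticket
from scipy.spatial.transform import Rotation as R
def ray(name,u,v,obs=None):
    c=imaging.calibration(name)
    d=np.array([(u-c['cx'])/c['fx'],(v-c['cy'])/c['fy'],1.])
    if name=='wrist':
        T=np.eye(4);T[:3,:3]=R.from_euler('xyz',obs['tcp_rot']).as_matrix();T[:3,3]=obs['tool_pos'];T=T@np.array(c['hand_eye'])
    else: T=np.linalg.inv(np.array(c['world_to_cam']))
    return T[:3,3],T[:3,:3]@d
def onz(name,u,v,z,obs=None):
    o,d=ray(name,u,v,obs); return o+d*(z-o[2])/d[2]
def proj(name,p):
    c=imaging.calibration(name);q=np.array(c['world_to_cam'])@np.append(p,1)
    return c['fx']*q[0]/q[2]+c['cx'],c['fy']*q[1]/q[2]+c['cy']
E
python3 - <<'E'
from h import *
o=sensors.get_obs();print(o)
for n in('top','side'):
    cv2.imwrite(f'pics/{n}0.png',imaging.capture(n))
    c=imaging.calibration(n);print(n,c['fx'],np.linalg.inv(np.array(c['world_to_cam'])).round(2).tolist())
c=imaging.calibration('wrist');print(c)
E
```

```text
{'time': 0.0, 'joint_positions': array([-1.28304023e+00,  3.42693631e-01,  1.52501398e+00, -2.34854109e-05,
        1.27541098e+00, -1.45989373e-01]), 'dq': array([-8.62863703e-05,  2.31552670e-04,  8.93769100e-04, -7.94393460e-05,
       -8.75027293e-05,  8.05672050e-05]), 'tau': array([-1.68576635e-04, -4.31240201e+01, -2.44218206e+01,  7.17753125e-02,
        5.59608615e-02, -1.60040913e-04]), 'tool_pos': array([ 220.54376169, -475.97679707,  226.06113034]), 'tcp_rot': array([-3.14007968e+00, -1.99761602e-04,  4.33752175e-01]), 'contact_force': array([-0.35094997, -0.27170411,  0.23935217]), 'moment': array([ 0.01207234, -0.01094703, -0.04069794]), 'grip_width': 91.9347970619065}
top 408.611618546206 [[-0.09, -0.97, 0.2, 220.63], [-1.0, 0.09, -0.01, 23.99], [-0.01, -0.2, -0.98, 1430.66], [0.0, 0.0, 0.0, 1.0]]
side 425.55556897398816 [[-0.87, -0.33, 0.35, 107.33], [-0.49, 0.6, -0.64, 720.92], [0.0, -0.73, -0.68, 872.81], [0.0, 0.0, 0.0, 1.0]]
{'fx': 338.8559886000395, 'fy': 338.8559886000395, 'cx': 280.00395298046277, 'cy': 208.49180209495077, 'hand_eye': array([[ 7.25983785e-04, -9.52925195e-01, -3.03204627e-01,
         8.23409292e+01],
       [ 9.99999564e-01,  5.13585666e-04,  7.80247812e-04,
        -1.63968704e+00],
       [-5.87796248e-04, -3.03205062e-01,  9.52925152e-01,
        -1.56930789e+02],
       [ 0.00000000e+00,  0.00000000e+00,  0.00000000e+00,
         1.00000000e+00]])}
```

View pics/top0.png

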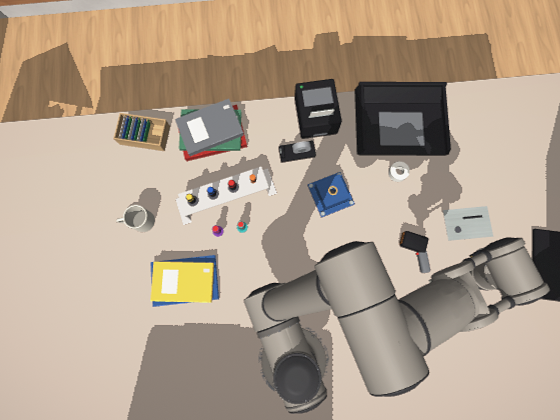

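View pics/side0.png

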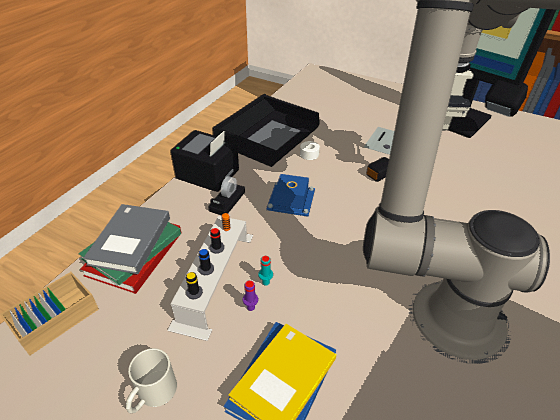

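Top view: white rack with yellow (191,199), blue (211,191) and red (232,184) posts and the orange rod (253,178). The blue pedestal bore is at (333,190). Purple (217,230) and turquoise (242,227), standing outside the rack, are the look-alikes and don't fit. Next I'll measure, with one enlarged crop to confirm.

```bash
cat > m.py <<'E'
from h import *
t=cv2.imread('pics/top0.png');s=cv2.imread('pics/side0.png')
def blobs(im,roi,lo,hi,mn=5):
    x0,y0,x1,y1=roi;h=cv2.cvtColor(im[y0:y1,x0:x1],cv2.COLOR_BGR2HSV)
    m=cv2.inRange(h,lo,hi);n,l,st,ce=cv2.connectedComponentsWithStats(m)
    return [((ce[i]+[x0,y0]).round(1).tolist(),st[i,2:].tolist()) for i in range(1,n) if st[i,4]>=mn]
col={'yellow':((22,120,80),(35,255,255)),'blue':((105,120,60),(128,255,255)),'red':((0,170,80),(5,255,255)),'orange':((6,150,80),(18,255,255))}
for k,(lo,hi) in col.items():
    print(k,'top',blobs(t,(175,165,275,212),lo,hi),'side',blobs(s,(170,205,250,300),lo,hi))
print('ring top',blobs(t,(320,178,346,202),(12,60,60),(30,255,255)),'side',blobs(s,(275,175,310,195),(12,60,60),(30,255,255)))
a=cv2.resize(t[160:245,170:360],None,fx=4,fy=4,interpolation=2);b=cv2.resize(s[170:310,165:325],None,fx=2,fy=2,interpolation=2)
c=np.zeros((340+280,760,3),np.uint8);c[:340]=a[:, :760];c[340:,:320]=b;cv2.imwrite('pics/crop1.png',c[:600])
E
python3 m.py
```

```text
yellow top [([189.4, 197.2], [8, 8, 39])] side [([190.7, 275.2], [10, 7, 51]), ([192.1, 281.5], [10, 6, 24])]
blue top [([210.6, 190.2], [8, 8, 39])] side [([202.9, 251.7], [9, 7, 44]), ([204.0, 257.7], [10, 5, 23])]
red top [([231.2, 182.3], [6, 6, 26])] side [([176.5, 225.2], [7, 4, 11]), ([214.4, 230.6], [8, 6, 36]), ([215.4, 236.1], [9, 4, 18]), ([172.5, 242.2], [8, 11, 22]), ([247.7, 283.5], [4, 6, 21])]
orange top [([252.2, 177.7], [5, 8, 29])] side [([225.6, 220.8], [8, 18, 101])]
ring top [([332.2, 190.3], [10, 9, 38])] side [([302.0, 175.5], [13, 2, 13]), ([291.8, 184.2], [10, 7, 29])]
```

View pics/crop1.png

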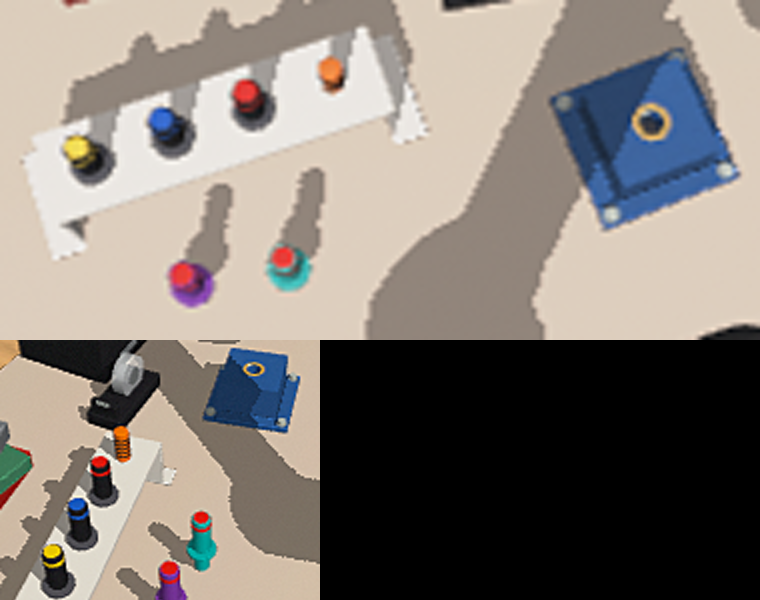

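The crop confirms it. The black-stemmed yellow, blue and red posts and the orange rod hang in the rack, while the purple and turquoise ones stand on the counter.

Run:
```python
from h import *
P={'Y':((189.4,197),(190.7,275.2),140),'B':((210.6,190.2),(202.9,251.7),140),'R':((231.2,182.3),(214.4,230.6),140),'rod':((252.2,177.7),(225.6,220.8),115),'bore':((332.2,190.3),(291.8,184.2),62)}
Q={}
for k,(a,b,z) in P.items():
    p=onz('top',*a,z);q=onz('side',*b,z if k!='rod' else 103);Q[k]=(p+q)[:2]/2
    o1,d1=ray('top',*a);o2,d2=ray('side',*b);d1/=np.linalg.norm(d1);d2/=np.linalg.norm(d2)
    A=np.stack([d1,-d2],1);s=np.linalg.lstsq(A,o2-o1,rcond=None)[0]
    print(k,p.round(1)[:2],q.round(1)[:2],'tri',((o1+d1*s[0]+o2+d2*s[1])/2).round(1),np.hypot(*Q[k]).round())
for a,b in('YB','BR',('R','rod'),('Y','rod')): d=Q[b]-Q[a];print(a,b,np.hypot(*d),np.degrees(np.arctan2(d[1],d[0])))
o=sensors.get_obs()
```

```text
Y [549.6 288.6] [553.5 287.8] tri [550.5 288.8 142.3] 622.0
B [565.9 218.6] [571.2 218.1] tri [567.4 219.3 142.3] 609.0
R [586.2 150. ] [587.6 148.1] tri [585.8 149.9 142.3] 606.0
rod [602.6  81.4] [607.1  74.9] tri [603.1  81.3 110.6] 610.0
bore [ 547.2 -187.5] [ 548.1 -192.2] tri [ 545.8 -186.8   66.7] 580.0
Y B 71.85403506684436 -76.31529865711586
B R 71.7470925790483 -75.15813355900218
R rod 73.11027162526995 -75.7892995679416
Y rod 216.70405754629797 -75.75474191066562
```

Call:
arm_command:
  increments: [0,50,-30,0,-8,0,100,-60,5,-16,0,150,-90,10,-24,0,200,-120,15,-32,0,250,-150,20,-40,0,300,-180,25,-48,0,350,-210,26,-56,0,400,-240,26,-64,0,450,-270,26,-72,0,500,-300,26,-79.3,0,550,-325,26,-79.3,0,581,-342,26,-79.3,0,581,-342,26,-79.3,0,581,-342,26,-79.3,0,581,-342,26,-79.3,0,581,-342,26,-79.3]

```text
time: 2.1
tool_pos: [603.9, 77.2, 201.0]
tcp_rot: [3.141, 0.0, 1.817]
contact_force: [-0.1, -0.9, -0.2]
grip_width: 91.7
```

Run:
```python
from h import *
o=sensors.get_obs();print(o['tool_pos'],o['tcp_rot'],o['time'],o['contact_force'])
np.save('o1.npy',[o['tool_pos'],o['tcp_rot']]);w=imaging.capture('wrist');cv2.imwrite('pics/w1.png',w)
```

```text
[603.8628763   77.21134824 200.98984795] [3.14145883e+00 2.11931106e-04 1.81652192e+00] 2.1 [-0.12964262 -0.87266037 -0.21794569]
```

View pics/w1.png

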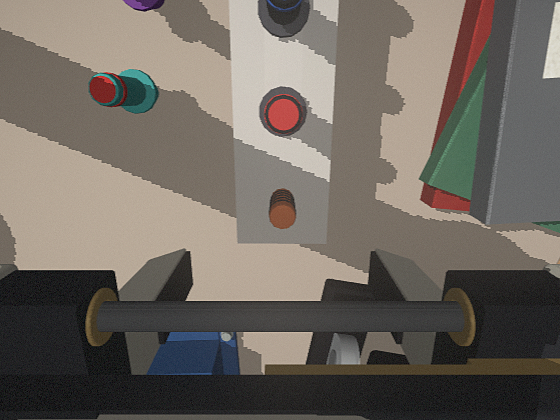

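Wrist view: the orange rod's top is at (282,215) and the red post's cap at (284,114). The rack edges are symmetric about column 283, so the yaw is right.

Run:
```python
from h import *
a=np.load('o1.npy');o={'tool_pos':a[0],'tcp_rot':a[1]}
w=cv2.imread('pics/w1.png');h=cv2.cvtColor(w,cv2.COLOR_BGR2HSV)
def cap(lo,hi,roi):
    x0,y0,x1,y1=roi;m=cv2.inRange(h[y0:y1,x0:x1],lo,hi);c=max(cv2.findContours(m,0,2)[0],key=cv2.contourArea)
    (x,y),r=cv2.minEnclosingCircle(c);b=cv2.boundingRect(c);return x+x0,y+y0,r,b[0]+x0,b[1]+y0,b[2],b[3]
r=cap((0,100,100),(12,255,255),(255,85,320,145));print('red',r,onz('wrist',r[0],r[1],140,o))
q=cap((2,100,90),(20,255,255),(255,180,310,240));print('rod',q,onz('wrist',q[3]+q[5]/2,q[4]+q[6]-q[5]/2-.5,128,o))
# rack end edge
for u,v in((238,243),(327,243)):print(onz('wrist',u,v,78,o))
```

```text
red (283.1607151031494, 114.23214340209961, 15.790278434753418, 268, 99, 31, 32) [586.93487424 151.21074587 140.        ]
rod (282.07467460632324, 214.55194854736328, 14.009322166442871, 269, 201, 27, 28) [603.86264125  83.22957647 128.        ]
[576.23903453  31.42200311  78.        ]
[653.58138583  50.8788928   78.        ]
```

Call:
arm_command:
  increments: [0,4.6,1.5,25,0,0,4.6,1.5,50,0,0,4.6,1.5,75,0,0,4.6,1.5,95,0,0,4.6,1.5,108,0,0,4.6,1.5,114,0,0,4.6,1.5,114,0,0,4.6,1.5,114,0,1,4.6,1.5,114,0,1,4.6,1.5,114,0,1,4.6,1.5,114,0,1,4.6,1.5,114,0,1,4.6,1.5,114,0,1,4.6,1.5,114,0,1,4.6,1.5,114,0,1,4.6,1.5,114,0]

```text
time: 4.15
tool_pos: [604.4, 82.9, 86.7]
tcp_rot: [-3.142, 0.0, 1.818]
contact_force: [-0.2, -0.3, -0.3]
grip_width: 19.4
```

Run:
```python
from h import *
o=sensors.get_obs();print(o['tool_pos'],o['grip_width'],o['contact_force'],o['moment'])
```

```text
[604.4352793   82.93426131  86.6966468 ] 19.363223843803212 [-0.18284655 -0.34967415 -0.27401678] [ 0.01939498 -0.06370198  0.00295686]
```

Call:
arm_command:
  increments: [1,0,0,-10,0,1,0,0,-30,0,1,0,0,-60,0,1,0,0,-90,0,1,0,0,-112,0,1,0,0,-118,0,1,-25,-12,-118,0,1,-60,-29,-118,0,1,-100,-49,-118,0,1,-140,-68.6,-118,0,1,-180,-88,-118,0,1,-215,-105,-118,0,1,-240,-117,-118,0,1,-249,-122,-118,0,1,-249,-122,-118,0,1,-249,-122,-118,0,1,-249,-122,-118,0]

```text
time: 6.28
tool_pos: [547.3, -187.3, 204.7]
tcp_rot: [3.142, -0.0, 1.819]
contact_force: [-0.1, -0.6, -1.0]
grip_width: 19.5
```

Run:
```python
from h import *
o=sensors.get_obs();print(o['tool_pos'],o['tcp_rot'],o['time'],o['contact_force'])
np.save('o2.npy',[o['tool_pos'],o['tcp_rot']]);w=imaging.capture('wrist');t=imaging.capture('side');cv2.imwrite('pics/s2.png',t);cv2.imwrite('pics/w2raw.png',w)
c=np.hstack([w[:,100:460],cv2.resize(t[90:230,225:365],(420,420))]);cv2.imwrite('pics/w2.png',c)
```

```text
[ 547.30967105 -187.2561113   204.72585386] [ 3.14155820e+00 -7.69949177e-05  1.81924842e+00] 6.275 [-0.05000643 -0.57436873 -0.95722722]
```

View pics/w2.png

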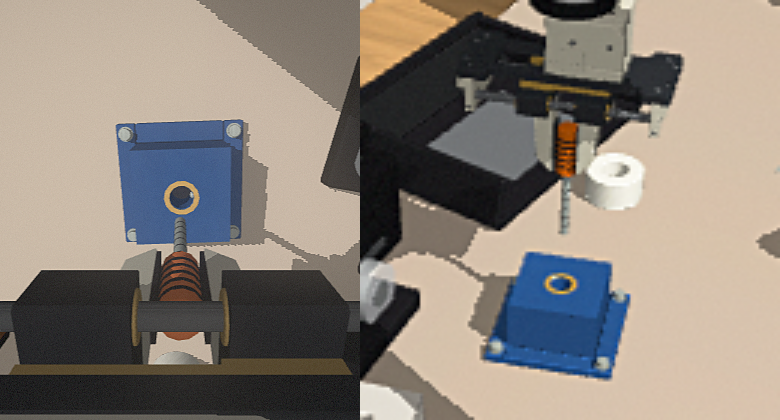

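Wrist: the brass ring is at (281,198) and the rod tip at (280,218). The rod hangs upright from the gripper in both views.

Run:
```python
from h import *
a=np.load('o2.npy');o={'tool_pos':a[0],'tcp_rot':a[1]}
w=cv2.imread('pics/w2raw.png');h=cv2.cvtColor(w,cv2.COLOR_BGR2HSV)
x0,y0,x1,y1=255,172,310,217
m=cv2.inRange(h[y0:y1,x0:x1],(10,60,90),(32,255,255));c=max(cv2.findContours(m,0,1)[0],key=cv2.contourArea)
e=cv2.fitEllipse(c);print(e,cv2.boundingRect(c));print('bore',onz('wrist',e[0][0]+x0,e[0][1]+y0,62,o))
n=cv2.resize(w[205:235,255:305],None,fx=6,fy=6,interpolation=0)
b=w[219:245,255:305];print([ (219+i,[j+255 for j in range(50) if h[219+i,255+j,1]<80]) for i in (1,4,8,12)])
for v in(217,218,219): print(onz('wrist',280,v,125.7,o))
# pedestal block top corners (crop px): yaw check
```

```text
((26.213253021240234, 25.256729125976562), (32.49521255493164, 34.25050735473633), 87.37413024902344) (9, 9, 36, 33)
bore [ 548.22005412 -187.6748191    62.        ]
[(220, [275, 276, 277, 278, 279, 280, 281, 282, 283, 284]), (223, [275, 276, 277, 278, 279, 280, 281, 282, 283, 284]), (227, [274, 275, 276, 277, 278, 279, 280, 281, 282, 283, 284, 285]), (231, [274, 275, 276, 277, 278, 279, 280, 281, 282, 283, 284, 285])]
[ 546.43692373 -185.15559309  125.7       ]
[ 546.62931395 -185.9116567   125.7       ]
[ 546.82206945 -186.6691558   125.7       ]
```

Call:
arm_command:
  increments: [1,-0.7,0.9,15,0,1,-0.7,0.9,30,0,1,-0.7,0.9,43,0,1,-0.7,0.9,50,0,1,-0.7,0.9,53,0,1,-0.7,0.9,56,0,1,-0.7,0.9,59,0,1,-0.7,0.9,62,0,1,-0.7,0.9,65,0,1,-0.7,0.9,68,0,1,-0.7,0.9,70,0,1,-0.7,0.9,72,0,1,-0.7,0.9,74,0,1,-0.7,0.9,76,0,1,-0.7,0.9,78,0,1,-0.7,0.9,80,0,1,-0.7,0.9,82,0,1,-0.7,0.9,83,0,1,-0.7,0.9,83,0]

```text
time: 8.75
tool_pos: [548.1, -188.7, 121.7]
tcp_rot: [-3.142, -0.0, 1.818]
contact_force: [-0.3, -0.4, -0.8]
grip_width: 19.5
```

Call:
arm_command:
  increments: [1,0,0,1,0,1,0,0,2,0,1,0,0,3,0,1,0,0,4,0,1,0,0,5,0,1,0,0,6,0,1,0,0,6,0]

```text
time: 9.62
tool_pos: [548.1, -188.8, 115.6]
tcp_rot: [-3.141, -0.0, 1.818]
contact_force: [-0.1, 0.9, -1.2]
grip_width: 19.7
```

Call:
arm_command:
  increments: [1,0,0,1,0,1,0,0,2,0,1,0,0,3,0,1,0,0,4,0,1,0,0,5,0,1,0,0,6,0,1,0,0,6.5,0,1,0,0,6.5,0]

```text
time: 10.62
tool_pos: [548.1, -188.7, 109.2]
tcp_rot: [-3.142, 0.0, 1.818]
contact_force: [0.4, 1.2, -0.7]
grip_width: 19.3
```

Call:
arm_command:
  increments: [1,0,0,0.5,0,1,0,0,1,0,1,0,0,1.5,0,1,0,0,2,0,1,0,0,2.5,0,1,0,0,2.5,0]

```text
time: 11.38
tool_pos: [548.1, -188.8, 106.7]
tcp_rot: [-3.142, 0.0, 1.818]
contact_force: [0.3, -0.2, -1.6]
grip_width: 19.5
```

Call:
arm_command:
  increments: [1,0,0,0.4,0,1,0,0,0.8,0,1,0,0,1.2,0,1,0,0,1.6,0,1,0,0,2,0,1,0,0,2,0]

```text
time: 12.12
tool_pos: [548.5, -189.0, 106.5]
tcp_rot: [3.14, 0.002, 1.818]
contact_force: [-2.7, 0.6, 11.0]
grip_width: 18.7
```

Contact came with the tip at z ≈ 27.5 mm, so the bore is 34 mm deep and the red (mid) post is the one to use. Now I'll take the rod back.

Call:
arm_command:
  increments: [1,0,0,0,0,1,0,0,-5,0,1,0,0,-20,0,1,0,0,-45,0,1,0,0,-75,0,1,0,0,-95,0,1,0,0,-100,0,1,25,12,-100,0,1,60,29,-100,0,1,100,49,-100,0,1,140,68,-100,0,1,180,87,-100,0,1,215,104,-100,0,1,240,116,-98,0,1,249.7,121.1,-90,0,1,249.7,121.1,-82,0,1,249.7,121.1,-80,0,1,249.7,121.1,-80,0,1,249.7,121.1,-80,0]

```text
time: 14.5
tool_pos: [604.6, 82.2, 185.1]
tcp_rot: [3.141, 0.0, 1.817]
contact_force: [-0.2, 0.5, -1.4]
grip_width: 19.5
```

Run:
```python
from h import *
o=sensors.get_obs();print(o['tool_pos'],o['tcp_rot'],o['time'],o['contact_force'])
np.save('o3.npy',[o['tool_pos'],o['tcp_rot']]);w=imaging.capture('wrist');t=imaging.capture('side');cv2.imwrite('pics/s3.png',t);cv2.imwrite('pics/w3raw.png',w)
c=np.hstack([cv2.resize(w[170:310,210:350],(400,400)),cv2.resize(t[160:260,170:270],(400,400))]);cv2.imwrite('pics/w3.png',c)
```

```text
[604.64029212  82.24592532 185.05540182] [3.14099676e+00 2.90643257e-04 1.81683507e+00] 14.5 [-0.22492636  0.45386308 -1.3731162 ]
```

View pics/w3.png

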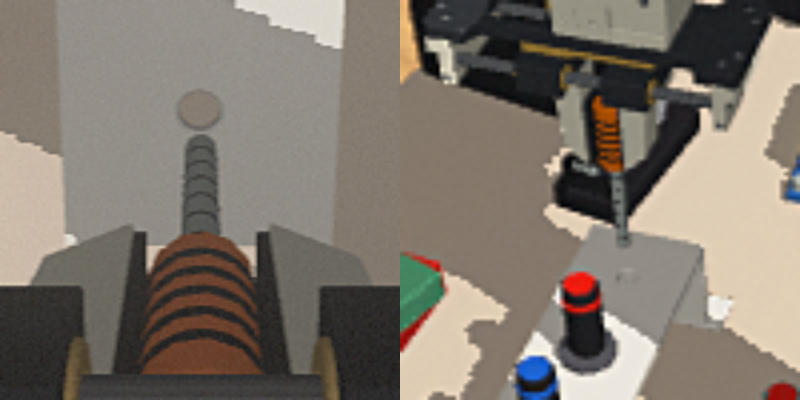

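The hole is at raw (279.7,208.2), with the rod tip's far edge at (280,217) just above it.

Run:
```python
from h import *
a=np.load('o3.npy');o={'tool_pos':a[0],'tcp_rot':a[1]}
x=np.array([np.cos(a[1][2]),np.sin(a[1][2])])
h=onz('wrist',279.7,208.2,78,o)[:2];t=onz('wrist',280.2,216.9,106,o)[:2]-4*x
y=np.array([x[1],-x[0]]);print('hole',h,'tip',t,'d tool',(h-t)@x,(h-t)@y, 'tcp-hole',(h-a[0][:2])@x,(h-a[0][:2])@y)
```

```text
hole [604.10941679  82.22793185] tip [604.92048472  80.55235775] d tool 1.8226608099222523 -0.37853310609684665 tcp-hole 0.11185048347646744 -0.5192704959217916
```

Call:
arm_command:
  increments: [1,0.7,-0.3,8,0,1,0.7,-0.3,16,0,1,0.7,-0.3,22,0,1,0.7,-0.3,25,0,1,0.7,-0.3,27,0,1,0.7,-0.3,29,0,1,0.7,-0.3,31,0,1,0.7,-0.3,33,0,1,0.7,-0.3,33,0]

```text
time: 15.72
tool_pos: [603.9, 83.6, 151.6]
tcp_rot: [-3.141, 0.0, 1.818]
contact_force: [-0.0, -0.0, -0.7]
grip_width: 19.7
```

Call:
arm_command:
  increments: [1,0,0,8,0,1,0,0,18,0,1,0,0,30,0,1,0,0,42,0,1,0,0,52,0,1,0,0,58,0,1,0,0,61,0,1,0,0,63,0,1,0,0,64,0,1,0,0,64,0]

```text
time: 16.98
tool_pos: [604.1, 83.6, 87.9]
tcp_rot: [3.141, 0.0, 1.818]
contact_force: [0.4, -0.4, -1.3]
grip_width: 19.4
```

Call:
arm_command:
  increments: [1,0,0,0.7,0,1,0,0,1.2,0,0.75,0,0,1.2,0,0.5,0,0,1.2,0,0,0,0,1.2,0,0,0,0,1.2,0,0,0,0,1.2,0,0,0,0,-10,0,0,0,0,-30,0,0,0,0,-60,0,0,0,0,-90,0,0,10,0,-112,0,0,30,0,-112,0,0,30,0,-112,0,0,30,0,-112,0]

```text
time: 18.85
tool_pos: [596.1, 112.8, 198.5]
tcp_rot: [-3.139, -0.0, 1.819]
contact_force: [0.6, -0.1, 0.2]
grip_width: 92.0
```

Run:
```python
from h import *
o=sensors.get_obs();print(o['tool_pos'],o['tcp_rot'],o['time'],o['contact_force'],o['grip_width'])
w=imaging.capture('wrist');cv2.imwrite('pics/w4raw.png',w);t=imaging.capture('side');cv2.imwrite('pics/s4.png',t)
c=np.hstack([w[:330,150:430],cv2.resize(t[190:270,190:270],(330,330))]);cv2.imwrite('pics/w4.png',c)
h=cv2.cvtColor(w,cv2.COLOR_BGR2HSV)
m=cv2.inRange(h[:320],(0,100,90),(20,255,255));
for c in cv2.findContours(m,0,2)[0]:
    if cv2.contourArea(c)>150:
        (x,y),r=cv2.minEnclosingCircle(c);print((x,y),r,cv2.boundingRect(c),onz('wrist',x,y,140,o)[:2],onz('wrist',x,y,128,o)[:2])
```

```text
[596.06864873 112.81676301 198.50116768] [-3.13947470e+00 -2.47972337e-05  1.81862974e+00] 18.85 [ 0.57829617 -0.14206892  0.247225  ] 91.98622095242163
(463.5, 303.5) 18.721744537353516 (451, 288, 24, 32) [739.91128441  90.00480317] [749.07237116  84.19891303]
(281.0, 260.0) 13.601571083068848 (269, 247, 25, 27) [601.85642024  91.02809908] [603.32771365  85.27920754]
(440.5, 232.5) 24.86975860595703 (417, 220, 48, 26) [702.13808118 137.9430359 ] [709.19516292 134.80735303]
(281.632080078125, 172.9528350830078) 14.927145004272461 (267, 159, 30, 29) [586.94854112 151.19931099] [587.58945083 148.80201584]
(107.0, 139.5) 13.313627243041992 (95, 127, 25, 25) [475.50403259 144.84980974] [469.93737226 142.09884105]
(110.0, 16.0) 15.652576446533203 (97, 1, 27, 31) [470.56647846 214.62502108] [464.72479145 215.76060111]
(475.0, 93.5) 105.10124206542969 (427, 0, 97, 188) [687.64846506 226.88152609] [693.89846076 228.69980565]
```

View pics/w4.png

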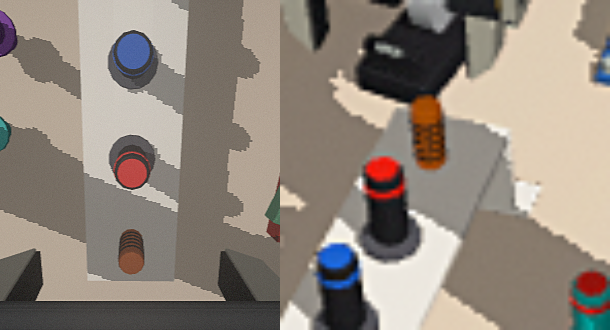

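The rod hangs upright with its handle on the plate. The red cap at (282,173) gives (586.9,151.2), which agrees with the earlier estimate. Now I'll grasp the red post.

Call:
arm_command:
  increments: [0,20,0.1,0,0,0,40,0.2,0,0,0,40,0.2,20,0,0,40,0.2,45,0,0,40,0.2,70,0,0,40,0.2,90,0,0,40,0.2,100,0,0,40,0.2,103.5,0,0,40,0.2,103.5,0,1,40,0.2,103.5,0,1,40,0.2,103.5,0,1,40,0.2,103.5,0,1,40,0.2,103.5,0,1,40,0.2,103.5,0,1,40,0.2,103.5,0,1,40,0.2,103.5,0,1,40,0.2,103.5,0]

```text
time: 21.08
tool_pos: [587.1, 151.5, 96.2]
tcp_rot: [3.142, 0.0, 1.818]
contact_force: [-0.1, -0.5, 0.5]
grip_width: 23.6
```

Call:
arm_command:
  increments: [1,0,0,-5,0,1,0,0,-20,0,1,0,0,-45,0,1,0,0,-75,0,1,0,0,-100,0,1,0,0,-110,0,1,-20,-8,-110,0,1,-60,-23,-110,0,1,-105,-40,-110,0,1,-150,-57,-110,0,1,-195,-74,-110,0,1,-240,-91,-110,0,1,-280,-106,-110,0,1,-308,-116,-110,0,1,-319,-120.5,-110,0,1,-319,-120.5,-110,0,1,-319,-120.5,-110,0,1,-319,-120.5,-110,0]

```text
time: 23.32
tool_pos: [548.4, -186.1, 206.2]
tcp_rot: [-3.142, -0.0, 1.819]
contact_force: [-0.7, -0.5, -1.8]
grip_width: 23.6
```

Run:
```python
from h import *
o=sensors.get_obs();print(o['tool_pos'],o['tcp_rot'],o['time'],o['contact_force'],o['grip_width'])
np.save('o5.npy',[o['tool_pos'],o['tcp_rot']])
w=imaging.capture('wrist');cv2.imwrite('pics/w5raw.png',w);t=imaging.capture('side');cv2.imwrite('pics/s5.png',t)
c=np.hstack([cv2.resize(w[150:290,210:350],(420,420),interpolation=0),cv2.resize(t[80:220,235:335],(300,420),interpolation=0)]);cv2.imwrite('pics/w5.png',c)
```

```text
[ 548.39514567 -186.13070117  206.23447583] [-3.14156388e+00 -1.52790863e-04  1.81942751e+00] 23.325 [-0.68207062 -0.47057591 -1.81234472] 23.568876648630933
```

View pics/w5.png

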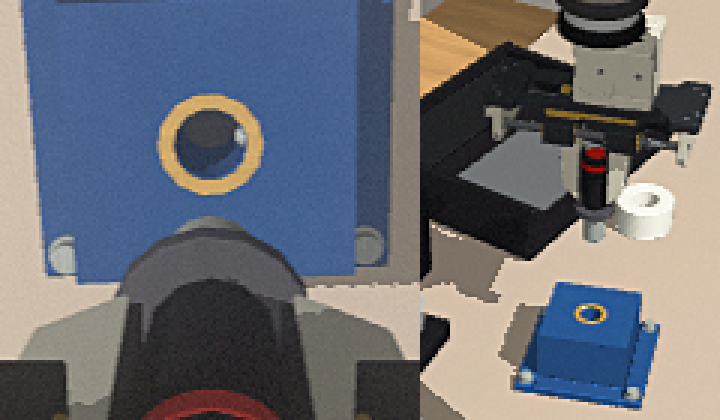

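The ring is at raw (280.5,198). The post is upright in the pads, with the collar's far edge near (280,226) and the foot near (279.5,222).

Run:
```python
from h import *
a=np.load('o5.npy');o={'tool_pos':a[0],'tcp_rot':a[1]};T=a[0]
x=np.array([np.cos(a[1][2]),np.sin(a[1][2])]);y=np.array([x[1],-x[0]])
w=cv2.imread('pics/w5raw.png');h=cv2.cvtColor(w,cv2.COLOR_BGR2HSV)
x0,y0,x1,y1=255,172,310,217
m=cv2.inRange(h[y0:y1,x0:x1],(10,60,90),(32,255,255));c=max(cv2.findContours(m,0,1)[0],key=cv2.contourArea)
e=cv2.fitEllipse(c);u,v=e[0][0]+x0,e[0][1]+y0
b=onz('wrist',u,v,62,o)[:2];print('ring',u,v,'bore',b,'in tool',(b-T[:2])@x,(b-T[:2])@y)
f=lambda u,v,z,r:((onz('wrist',u,v,T[2]+z,o)[:2]-r*x-T[:2])@x,(onz('wrist',u,v,T[2]+z,o)[:2]-T[:2])@y)
# outline at first non-blue pixels above collar, by column
for col in range(252,310,3):
    cl=h[205:262,col]; nb=[205+i for i,p in enumerate(cl) if not(100<p[0]<125 and p[1]>110)]
    print(col,nb[0] if nb else None,end='; ')
print();print('collar',f(280.0,226.3,-17,19),'foot',f(279.5,222.3,-50,6.5),f(279.5,222.3,-46.5,10))
```

```text
ring 279.68078231811523 197.78226280212402 bore [ 548.15817558 -187.78978156] in tool -1.5497509423764553 -0.6379455878146583
252 239; 255 236; 258 234; 261 231; 264 205; 267 205; 270 205; 273 205; 276 205; 279 205; 282 210; 285 208; 288 206; 291 205; 294 205; 297 230; 300 232; 303 234; 306 238; 309 242; 
collar (np.float64(-0.6544286422665097), np.float64(-0.3345631061640457)) foot (np.float64(2.1670651731089228), np.float64(-0.6582048539688281)) (np.float64(-0.05930158476928961), np.float64(-0.6530023505681676))
```

Call:
arm_command:
  increments: [1,-1.1,-0.2,15,0,1,-1.1,-0.2,35,0,1,-1.1,-0.2,55,0,1,-1.1,-0.2,72,0,1,-1.1,-0.2,84,0,1,-1.1,-0.2,89,0,1,-1.1,-0.2,91,0,1,-1.1,-0.2,92,0,1,-1.1,-0.2,93,0,1,-1.1,-0.2,94,0,1,-1.1,-0.2,95,0,1,-1.1,-0.2,96,0,1,-1.1,-0.2,97,0,1,-1.1,-0.2,97,0]

```text
time: 25.18
tool_pos: [548.3, -188.4, 109.1]
tcp_rot: [-3.141, -0.0, 1.818]
contact_force: [0.2, 0.7, -2.7]
grip_width: 23.6
```

Call:
arm_command:
  increments: [1,0,0,0.7,0,1,0,0,1.4,0,1,0,0,2.1,0,1,0,0,2.8,0,1,0,0,3.5,0,1,0,0,4.2,0,1,0,0,4.2,0]

```text
time: 26.05
tool_pos: [548.3, -188.4, 105.0]
tcp_rot: [-3.141, 0.0, 1.818]
contact_force: [0.6, -1.0, -2.3]
grip_width: 23.3
```

Call:
arm_command:
  increments: [1,0,0,1,0,1,0,0,2,0,1,0,0,3,0,1,0,0,4,0,1,0,0,5,0,1,0,0,6,0,1,0,0,7,0,1,0,0,7,0]

```text
time: 27.05
tool_pos: [548.0, -188.3, 97.6]
tcp_rot: [-3.141, -0.0, 1.818]
contact_force: [-1.8, -0.4, -0.9]
grip_width: 23.6
```

Call:
arm_command:
  increments: [1,0,0,1,0,1,0,0,2,0,1,0,0,3,0,1,0,0,4,0,1,0,0,5,0,1,0,0,6,0,1,0,0,7,0,1,0,0,8,0,1,0,0,9,0,1,0,0,10,0,1,0,0,11,0,1,0,0,12,0,1,0,0,12,0]

```text
time: 28.68
tool_pos: [548.2, -188.4, 85.8]
tcp_rot: [-3.141, -0.0, 1.818]
contact_force: [-2.1, -1.2, -1.2]
grip_width: 23.7
```

Call:
arm_command:
  increments: [1,0,0,1,0,1,0,0,2,0,1,0,0,3,0,1,0,0,4,0,1,0,0,5,0,1,0,0,5.5,0,1,0,0,5.5,0]

```text
time: 29.55
tool_pos: [548.3, -188.4, 80.4]
tcp_rot: [-3.141, -0.0, 1.818]
contact_force: [-3.2, -1.2, -0.2]
grip_width: 23.5
```

Call:
arm_command:
  increments: [1,0,0,0.4,0,1,0,0,0.8,0,1,0,0,1.2,0,1,0,0,1.6,0,1,0,0,1.6,0]

```text
time: 30.18
tool_pos: [548.3, -188.4, 80.1]
tcp_rot: [3.141, 0.001, 1.818]
contact_force: [-6.7, 0.5, 9.5]
grip_width: 23.5
```

Call:
arm_command:
  increments: [1,0,0,0.5,0,1,0,0,1,0,1,0,0,1.5,0,1,0,0,2,0,1,0,0,2,0]

```text
time: 30.8
tool_pos: [548.4, -188.5, 80.0]
tcp_rot: [3.14, 0.001, 1.818]
contact_force: [-10.9, 2.3, 22.1]
grip_width: 23.6
```

Run:
```python
from h import *
o=sensors.get_obs();print(o['tool_pos'],o['contact_force'],o['moment'])
w=imaging.capture('wrist');t=imaging.capture('side')
cv2.imwrite('pics/w6.png',np.hstack([cv2.resize(w[150:290,210:350],(420,420),interpolation=0),cv2.resize(t[130:230,245:335],(378,420),interpolation=0)]))
```

```text
[ 548.41670472 -188.47061603   80.03071087] [-10.91910623   2.25098466  22.10607929] [ 0.32570091  2.00188084 -0.03934602]
```

View pics/w6.png

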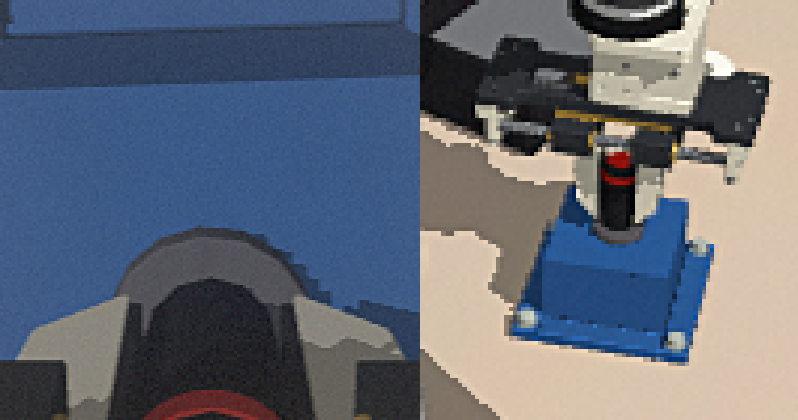

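The collar is down on the rim and stops stiffly at 22 N. I'll ease off, release, rise clear and check.

Call:
arm_command:
  increments: [1,0,0,-1,0,1,0,0,-2,0,1,0,0,-2,0,0.8,0,0,-2,0,0.5,0,0,-2,0,0,0,0,-2,0,0,0,0,-2,0,0,0,0,-2,0,0,0,0,-2,0,0,0,0,-10,0,0,0,0,-25,0,0,0,0,-50,0,0,0,0,-80,0,0,0,0,-110,0,0,0,0,-125,0,0,0,0,-125,0,0,0,0,-125,0]

```text
time: 33.02
tool_pos: [547.8, -188.1, 200.8]
tcp_rot: [-3.14, -0.001, 1.818]
contact_force: [-0.1, -1.0, -0.6]
grip_width: 91.8
```

Run:
```python
from h import *
o=sensors.get_obs();print(o['tool_pos'],o['tcp_rot'],o['time'],o['contact_force'],o['grip_width'])
w=imaging.capture('wrist');t=imaging.capture('side')
h=cv2.cvtColor(w,cv2.COLOR_BGR2HSV)[150:330,230:340];m=cv2.inRange(h,(0,120,90),(12,255,255))
c=max(cv2.findContours(m,0,2)[0],key=cv2.contourArea);(x,y),r=cv2.minEnclosingCircle(c);print(x+230,y+150,r,onz('wrist',x+230,y+150,124,o))
cv2.imwrite('pics/w7.png',np.hstack([w[130:330,180:380],t[120:320,160:340],cv2.resize(t[150:230,245:335],(225,200),interpolation=0)]))
```

```text
[ 547.77116287 -188.14064408  200.84739873] [-3.14010627e+00 -1.13776014e-03  1.81782839e+00] 33.025 [-0.07322095 -0.98035812 -0.60342381] 91.76274280523776
280.7258071899414 222.17742156982422 12.855758666992188 [ 548.08494333 -189.0222214   124.        ]
```

View pics/w7.png

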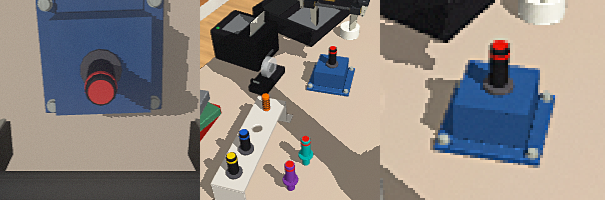

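The red post stands upright with its collar on the rim. The rod and the yellow and blue posts hang in the rack, and the gripper is clear.

```bash
python3 -c "
from plant import ticket;print(ticket.close_job())"
```

```text
the job is handed in; nothing more can be done
None
```

I gauged the bore, hung the rod back, seated the red post and handed the job in at about 33 s of the 72 s allowed. No verdict was reported.

- **Gauging:** the rod's tip touched bottom at z ≈ 27.5 mm, pressing with about 11 N. A 34 mm bore should bottom at 28 mm, so I took the red (mid) post with the 33 mm spigot.
- **Rod:** it hangs upright in its hole with the handle on the plate. Measured the same way before and after, its top differed by about 2 mm, within the 10 mm allowed.
- **Post:** I pressed it in slowly, at no more than about 8 mm/s past the catch, until it stopped hard at 22 N. It sits 16.2 mm lower than it hung in the rack, against an expected 16.0 mm, so the collar is home.
- **After release:** the post stands upright with its cap about 1.3 mm from the bore centre I measured. The gripper is open and clear, about 60 mm above the top of the post.
- **Everything else:** the yellow and blue posts and the purple and turquoise look-alikes stand in the final picture as before. I did not re-check the books, scanner, label roll and mug by measurement, but no unexpected contact showed in the force readings.

Two readings did not match what I expected:
- Sliding past the catch showed only about 1–2 N of vertical force at the end of each step, below the 4–12 N stated.
- There was about 11 N of sideways force while the post was pressed home; it was gone after release.

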